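# Clamp the stain jar in the cranked jar vise

### The job

Stand the brown stain jar upright in the jar vise, between the sprung jaw pad and the V-shaped back stop. Then take the crank by its black knob and wind it clockwise (seen from above), round and round, until the jaw holds the jar firmly against the stop: the sprung pad pressed in about half-way, never squeezed home, because the jar is glass. Let go of the crank and leave the other things on the bench where they are.

Things in the scene. Friction and masses are not known exactly. Their poses are not given: they have to be found in the camera images.
- jar_center (a point): Brown glass stain jar with a black screw cap, standing loose on the worktop to the right of the vise, close before a bench centrifuge 180 mm high (go round its front or above it). Cylinder: body 43 mm in diameter from the underside to 70 mm up, cap 47 mm in diameter from 70 to 92 mm; about 0.15 kg. The point lies on its axis, 46 mm above its underside (half-way up); z is up along the jar.
- jar: The same jar; origin at the centre of its underside.
- vise: Jar vise, fixed: aluminium base plate 255 x 92 mm, its top 12 mm above the worktop; grey gear housing (58 mm high) with a crank at its -x end, then a sliding jaw, the back stop at its +x end. Origin on the worktop, under the plate; x along the plate from crank to stop (the way the jaw closes), y across, z up. Crank axis, jaw and stop all stand on the line y = 0.
- back_stop: V-shaped grey back stop, 50 mm wide, 48 mm high, fixed on the vise at a place along it that differs each time. Origin on the plate's top (12 mm above the worktop), axes like the vise's; the V opens to -x. The axis of a jar seated in the V stands 30 mm to the -x side of this origin, at y = 0.
- crank_axis (a point): Point on the crank's vertical axis, at the height of the knob's middle (96 mm above the worktop), 90 mm to the -x side of the vise's origin. The knob goes round it in a level circle of 40 mm radius; clockwise seen from above closes the jaw. 1.1 to 2 turns bring the pad to its proper hold.
- crank_knob: Black upright knob, free to spin on its pin at the end of the crank arm: 21 mm in diameter, 75 to 117 mm above the worktop, origin at its middle; the arm's top is at 72 mm. Turning it takes 8 N of friction; a hand that halts feels 4 to 7 N, differing round the circle, while the pad is free, 2 to 3 N more as the pad takes hold, 4 to 5 N more at half-way, 0.8 rad further.
- dropper: Small white dropper bottle, 27 mm in diameter, 70 mm high, a bystander; origin at its underside.
- vial: Small amber vial with a white cap, 34 mm in diameter, 62 mm high, a bystander; origin at its underside.
- jaw_way (a point): Fixed point of the vise on its line y = 0, 22 mm to the -x side of its origin, 41 mm above the worktop: within 8 mm of here (not measured) the pad's face starts. The pad, rubber-faced, 44 mm wide, spans 23 to 59 mm above the worktop; its spring starts to give at 10 N, then adds 3 N per mm: half-way in (5 of 10 mm) is 25 N. The jaw moves 40 mm per crank turn and stays where it is left.
Not all that is in view belongs to the job. What is shaped like the jar but turquoise is not meant.

How it is judged:
By the outcome, as a careful person would: the job done as asked, in the order asked, and still so for the second after the job is handed in, with the robot touching nothing.
It also fails if it takes over 72 s, if anything falls off the work surface, if the arm or the gripper's body presses on something with over 40 N, if the wrist force passes 120 N, or if a joint passes its speed limit or range.

### The arm

A 6-joint arm with a two-finger parallel gripper is mounted at the origin on a cart in front of the work surface, level with it; the furniture and walls round the work are solid. World frame = base frame: x ahead of the robot, y to its left, z up, the work surface at z = 0. Lengths are in m, angles in rad, forces in N, time in s.
With the tool pointing down it reaches from about 0.275 to 0.75 m from the base axis. Payload 10.2 kg.
Tool frame: the origin (TCP) lies midway between the tips of the shut fingers; the grasp point (between the pads) lies r.hold_point_z behind it (r.hold_point_z is the distance from the TCP to the grasp point, in m); y points along the fingers, x is the direction in which the jaws open and shut, and the axes are right-handed (so a half turn about y gives the same grasp; the last joint's range is limited). The gripper opens to 88 mm and grips with 3 to 60 N. Pads are 18 mm wide; open, the fingers measure 123 mm over their backs; the gripper's body (75 mm by 187 mm) begins 45 mm behind the grasp point.
Start: joints at [-1.348, 0.313, 1.498, -0, 1.331, -0.223], TCP at [0.226, -0.474, 0.239] pointing down, gripper open.
Joint ranges: [-2.94, 2.94], [-0.97, 2.17], [0.19, 2.56], [-1.23, 4.37], [0.02, 3.11], [-2.88, 2.88]. Speed limits (rad/s): [2.39, 2.39, 3.01, 3.14, 3.14, 3.14].

### API

Orientations are given as a unit quaternion [w, x, y, z].
In Python, from workcell import r, eyes, spotter gives the robot as it stands.
- The arm moves only by the tool servo_tool, never from a script. Its argument "plan" is one flat list of numbers, 5 for each row, row after row: the gripper's target within -1 to 1 (fully open at 1, half-way at 0, shut at -1), then the shift along the tool's x, y, z in mm, then the turn about the tool's y in rad. A call has exactly 10 rows; each row shifts and turns the commanded pose from where the row before left it, along the tool's axes as they then stand; what a row does not reach is not made up. A row lasts 1/10 s, in which the tool goes at most 50 mm and 8.59 degrees, less where a joint would pass 70% of its speed; a pose out of reach is approached as far as the arm can. A call is refused whole if a number of a shift passes 50 or a number of a turn 0.15, either way. A call with a gripper value outside its range is refused whole. The fingers move at their own pace and stop on an object; "squeeze" is the grip in N (left out, the last holds). Time passes only in rows, so rows that do not move let the fingers close, or fill a call up. It gives the time, the measured TCP pose, the force and the opening at its end, in the units of the state.
- r.state(): the state, without advancing time (a new reading comes with each control period).
- eyes.snapshot(name): name is "scene" or "top" or "wrist"; returns the picture (384x512x3 uint8, blue, green, red); there is no depth.
- eyes.camera_params(name): a dict with "fx", "fy", "cx", "cy" (pixels), "position" and "attitude" of the camera in the world; the wrist camera has in their place "hand_eye" (4x4, takes a point from camera to tool coordinates, whose origin is the TCP and whose axes are the tool frame's). Camera axes: x right, y up, looking along -z (the intrinsics and any distortion apply to the point x, -y, -z); pixel columns grow to the right and rows downward; lengths in m; the calibration is good to about 2 mm. The wrist camera is an equidistant fisheye: a pixel r from the principal point sees the ray r / f radians off the axis. A picture is of the moment at which its call begins: read the wrist's pose just before it. camera_params takes no time and is no camera call.
- r.finish_job(): hands the job in, once; it reports no verdict.
Trained networks look in the newest picture that a camera, given by its name, has taken for a name from the list of things; names that differ only in an ending like _2 or _b are one class to them, and where a whole thing is asked for, a point or a joint stands for the part that bears it (a point fixed in the world has none). Each returns a list of dicts, best first, with "p" (0 to 1); they miss things now and then, are a little off and sometimes report something else, mostly with a low value. They report only what shows in the picture. A call takes as long as a camera call. They do not tell look-alikes from the thing itself.
- spotter.search_frame(thing, camera): "rect" ([left, top, right, bottom] as shares, 0 to 1, of the picture: columns of its width, rows of its height, round what is visible of it).
- spotter.place_of(thing, camera): "point" ([column, row] as shares, 0 to 1, of the picture: columns of its width, rows of its height: a listed point, or the origin of a listed thing).
The state is a dict: "time": time; "joint_positions": joint angles; "qd": joint speeds; "joint_torque": joint torques, N m; "tool_pos": TCP position; "tcp_rot": TCP orientation; "ft_force": force on the tool from outside, world axes, zero at the start; "ft_torque": the same for the moment, N m; "grip_width": finger opening in m.
Only numpy, scipy, OpenCV 4.12 (cv2) and the standard library are available. Lean on these libraries where they do the work, as an engineer would, in place of code of your own. Each camera call takes 0.05 s, during which the arm holds its last target. There are 200 camera calls.

## Working session

There is one attempt and no reset: what is moved stays moved. The work goes in short steps, Python scripts to look and compute and a tool call to move; the robot and the scene stay as the last step left them, time stands still between calls to the robot, and variables do not carry over. Pictures are saved under pics/ and viewed, about 8 in all and at most 12, crops included, and the job is handed in when it is done.

Besides the shell and the picture viewer there is one more tool, called after ">>>" by a JSON object that holds its "api" and its "payload". servo_tool: Moves the arm, as the interface text tells. Its arguments: {"type":"object","properties":{"plan":{"type":"array"},"squeeze":{"type":"number"}},"required":["plan"]}

```bash
mkdir -p pics; ls; cat > h.py <<'E'
import numpy as np, cv2
from scipy.spatial.transform import Rotation as R
from workcell import r, eyes, spotter
def q(w): return R.from_quat([w[1],w[2],w[3],w[0]])
def ray(name,px,st=None):
    c=eyes.camera_params(name)
    if name=="wrist":
        H=np.array(c["hand_eye"]); u=np.array([px[0]-c["cx"],px[1]-c["cy"]]); 
        rr=np.hypot(*(u)); th=rr/c["fx"]; d=np.array([np.sin(th)*u[0]/rr,-np.sin(th)*u[1]/rr,-np.cos(th)]) if rr>0 else np.array([0,0,-1.])
        T=q(st["tcp_rot"]); return T.apply(H[:3,3])+np.array(st["tool_pos"]), T.apply(H[:3,:3]@d)
    d=np.array([(px[0]-c["cx"])/c["fx"],-(px[1]-c["cy"])/c["fy"],-1.]); 
    if c.get("distortion") is not None:
        K=np.array([[c["fx"],0,c["cx"]],[0,c["fy"],c["cy"]],[0,0,1]]); 
        p=cv2.undistortPoints(np.array([[px]],float),K,np.array(c["distortion"],float))[0,0]; d=np.array([p[0],-p[1],-1])
    A=np.array(c["attitude"]); A=q(A) if A.size==4 else R.from_matrix(A.reshape(3,3))
    return np.array(c["position"]), A.apply(d)
def atz(name,px,z,st=None):
    o,d=ray(name,px,st); return o+d*(z-o[2])/d[2]
E
python3 - <<'E'
from h import *
print(r.state()); print(r.hold_point_z)
for n in ("scene","top","wrist"):
    im=eyes.snapshot(n); cv2.imwrite(f"pics/{n}0.png",im); print(n,eyes.camera_params(n))
a=np.hstack([cv2.imread("pics/scene0.png"),cv2.imread("pics/top0.png")]);
cv2.imwrite("pics/a.png",cv2.resize(a,(800,300)))
Z=dict(jar_center=.046,jar=0,vise=0,back_stop=.012,crank_axis=.096,crank_knob=.096,dropper=0,vial=0,jaw_way=.041)
for n in ("top","scene"):
  for t,z in Z.items():
    for o in spotter.place_of(t,n)[:3]:
        px=np.array(o["point"])*[512,384]; print(n,t,round(o["p"],2),px.round(1),atz(n,px,z).round(4))
E
```

```text
pics
{'time': 0.0, 'joint_positions': array([-1.34837217e+00,  3.13436705e-01,  1.49839503e+00, -1.88431625e-05,
        1.33100783e+00, -2.23411641e-01]), 'qd': array([-0.00082975, -0.00069443,  0.00082142,  0.00049014,  0.00193344,
        0.00059577]), 'joint_torque': array([ 9.06067035e-04, -4.02216589e+01, -2.52265817e+01,  6.95089158e-02,
        3.53404332e-02, -1.04739452e-04]), 'tool_pos': array([ 0.22631244, -0.47345602,  0.2381837 ]), 'tcp_rot': array([ 0.59847443, -0.59785981,  0.37740487, -0.37677257]), 'ft_force': array([0.81345566, 0.30798282, 0.12780456]), 'ft_torque': array([-0.00871841, -0.0150398 ,  0.02296144]), 'grip_width': 0.08800500749484651}
0.0187
scene {'fx': 376.98048504914425, 'fy': 376.98048504914425, 'cx': 250.71490618065374, 'cy': 195.95515384320626, 'position': array([-0.12793212,  0.69258457,  0.59158237]), 'attitude': array([-0.3358836 , -0.20494684,  0.45231027,  0.80037143])}
top {'fx': 353.7267997389521, 'fy': 353.7267997389521, 'cx': 255.52602581221788, 'cy': 188.87163889111017, 'position': array([0.31504756, 0.10201456, 1.09670891]), 'attitude'
[... 1094 characters left out ...]
 202. ] [0.4676 0.4216 0.    ]
top jaw_way 0.91 [189.5 188.4] [0.5037 0.3181 0.041 ]
scene jar_center 0.63 [260.1 217.3] [0.4555 0.1201 0.046 ]
scene jar_center 0.61 [293.4 202.6] [0.4414 0.0046 0.046 ]
scene jar 0.73 [258.4 229.4] [0.4665 0.1163 0.    ]
scene jar 0.61 [291.5 212.7] [ 0.4571 -0.0077  0.    ]
scene vise 0.97 [184.5 257.6] [0.5115 0.3251 0.    ]
scene vise 0.72 [159.9 292.1] [0.4535 0.4307 0.    ]
scene back_stop 0.74 [155.5 243.2] [0.5978 0.3517 0.012 ]
scene crank_axis 0.94 [210.7 235.1] [0.4302 0.2989 0.096 ]
scene crank_knob 0.63 [206.9 224. ] [0.4705 0.2781 0.096 ]
scene vial 0.67 [159.2 289.6] [0.4612 0.4278 0.    ]
scene jaw_way 0.85 [188.5 244.7] [0.4998 0.3162 0.041 ]
```

View pics/top0.png

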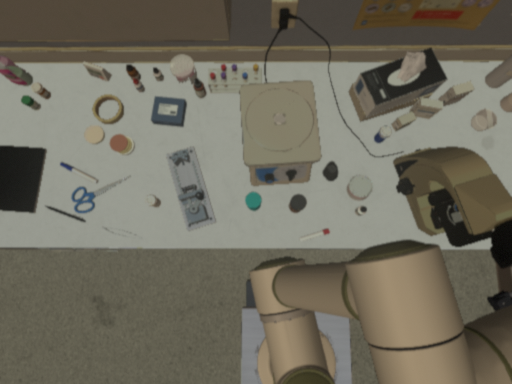

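View pics/scene0.png

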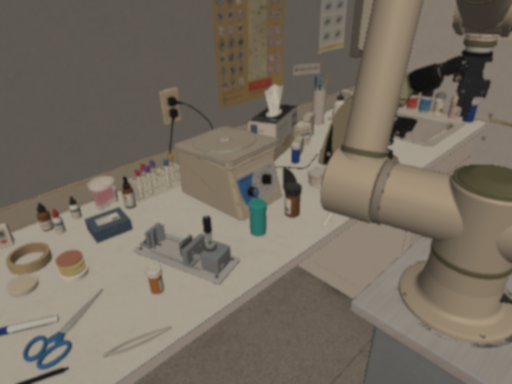

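The top view shows the brown jar at about (297,203), right in front of the centrifuge, and the turquoise look-alike at (253,200). The vise is at (190,188), with the crank end towards the robot. The scene view agrees.

```bash
python3 - <<'E'
from h import *
s=r.state(); T=q(s["tcp_rot"]); print(T.as_matrix().round(3))
c=eyes.camera_params
# shift in tool frame to a point above jar, front
for tgt in ([.30,-.30,.25],[.36,-.10,.25],[.40,-.01,.25]):
    print(tgt,(T.inv().apply(np.array(tgt)-s["tool_pos"])*1000).round())
# top estimates: image plate corners
for px in ((166,153),(194,147),(215,222),(188,230)): print(atz("top",px,.012).round(3))
for px in ((249,183),(310,180),(242,163),(320,160)): print('centrifuge',atz("top",px,.18).round(3),atz("top",px,0.1).round(3))
E
```

```text
[[ 0.431  0.     0.902]
 [-0.902  0.     0.431]
 [-0.    -1.     0.   ]]
[0.3, -0.3, 0.25] [-125.  -11.  141.]
[0.36, -0.1, 0.25] [-280.  -11.  282.]
[0.4, -0.01, 0.25] [-344.  -11.  357.]
[0.623 0.403 0.012]
[0.643 0.314 0.012]
[0.404 0.242 0.012]
[0.38  0.324 0.012]
centrifuge [0.493 0.133 0.18 ] [0.509 0.135 0.1  ]
centrifuge [ 0.502 -0.028  0.18 ] [ 0.518 -0.04   0.1  ]
centrifuge [0.548 0.152 0.18 ] [0.568 0.156 0.1  ]
centrifuge [ 0.556 -0.056  0.18 ] [ 0.577 -0.07   0.1  ]
```

View pics/wrist0.png

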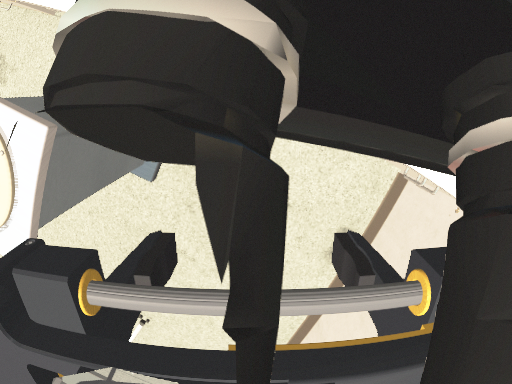

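The wrist view shows dark tubes close to the gripper, probably the microscope's eyepieces. I'll check for clearance before moving.

```bash
python3 - <<'E'
import cv2,numpy as np
a=cv2.imread("pics/scene0.png")[0:150,362:512]; b=cv2.imread("pics/top0.png")[134:284,362:512]
cv2.imwrite("pics/b.png",cv2.resize(np.hstack([a,b]),(800,400),interpolation=cv2.INTER_CUBIC))
E
```

```text
(no output)
```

View pics/b.png

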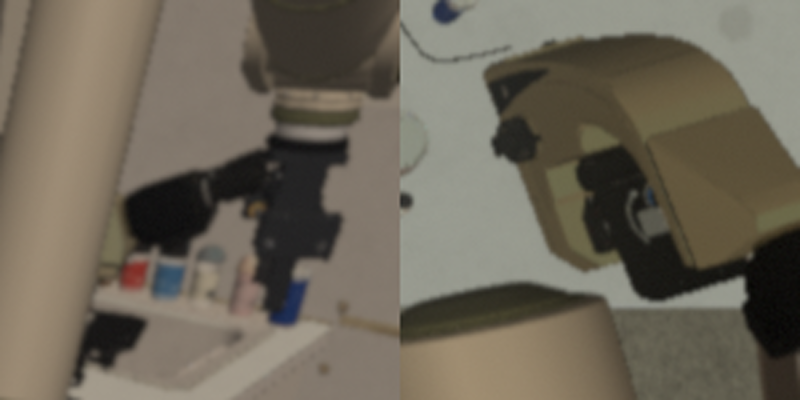

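The crop shows the microscope's eyepieces right next to the gripper on its +z (camera) side. I'll back away and up first, then swing across.

>>> {"api": "servo_tool", "payload": {"plan": [1, 0, -30, -35, 0, 1, 0, -30, -35, 0, 1, 0, -30, -35, 0, 1, 0, -30, -35, 0, 1, -29, 0, 36, 0, 1, -29, 0, 36, 0, 1, -29, 0, 36, 0, 1, -29, 0, 36, 0, 1, -29, 0, 36, 0, 1, -29, 0, 36, 0], "squeeze": 20}}

```text
time: 2.05
tool_pos: [0.2203, -0.2822, 0.3588]
tcp_rot: [-0.598, 0.598, -0.377, 0.377]
ft_force: [0.7, -1.0, -0.5]
grip_width: 0.0878
```

```bash
cat >> h.py <<'E'
def zang(s=None):
    m=q((s or r.state())["tcp_rot"]).as_matrix(); return np.arctan2(m[1,2],m[0,2])
def plan(pos,dyaw,rows,grip,start=None,yaw=None):
    "straight line; dyaw world yaw change; prints suggested flat plan"
    s=r.state(); p=np.array(s["tool_pos"]) if start is None else np.array(start,float); a=zang(s) if yaw is None else yaw
    d=(np.array(pos)-p)/rows; out=[]
    for i in range(rows):
        z=np.array([np.cos(a),np.sin(a),0]); x=np.cross([0,0,-1],z)
        out.append([grip,round(float(d@x)*1e3,1),round(-d[2]*1e3,1),round(float(d@z)*1e3,1),round(-dyaw/rows,3)]); a+=dyaw/rows
    print(out); return pos,a
E
python3 - <<'E'
from h import *
print(zang())
p,a=plan([.42,-.012,.25],2.70,20,1)
E
```

```text
0.445107571660787
[[1, -7.9, np.float64(5.4), 14.8, -0.135], [1, -5.8, np.float64(5.4), 15.8, -0.135], [1, -3.6, np.float64(5.4), 16.4, -0.135], [1, -1.4, np.float64(5.4), 16.7, -0.135], [1, 0.9, np.float64(5.4), 16.8, -0.135], [1, 3.1, np.float64(5.4), 16.5, -0.135], [1, 5.3, np.float64(5.4), 15.9, -0.135], [1, 7.4, np.float64(5.4), 15.1, -0.135], [1, 9.4, np.float64(5.4), 13.9, -0.135], [1, 11.2, np.float64(5.4), 12.6, -0.135], [1, 12.7, np.float64(5.4), 10.9, -0.135], [1, 14.1, np.float64(5.4), 9.1, -0.135], [1, 15.2, np.float64(5.4), 7.2, -0.135], [1, 16.0, np.float64(5.4), 5.0, -0.135], [1, 16.6, np.float64(5.4), 2.8, -0.135], [1, 16.8, np.float64(5.4), 0.6, -0.135], [1, 16.7, np.float64(5.4), -1.7, -0.135], [1, 16.3, np.float64(5.4), -3.9, -0.135], [1, 15.7, np.float64(5.4), -6.1, -0.135], [1, 14.7, np.float64(5.4), -8.1, -0.135]]
```

>>> {"api": "servo_tool", "payload": {"plan": [1, -8, 5, 15, -0.135, 1, -6, 5, 16, -0.135, 1, -4, 5, 16, -0.135, 1, -1, 5, 17, -0.135, 1, 1, 5, 17, -0.135, 1, 3, 5, 16, -0.135, 1, 5, 5, 16, -0.135, 1, 7, 5, 15, -0.135, 1, 9, 5, 14, -0.135, 1, 11, 5, 13, -0.135]}}

```text
time: 3.05
tool_pos: [0.3189, -0.1475, 0.3086]
tcp_rot: [-0.702, 0.703, 0.081, -0.081]
ft_force: [0.1, -0.1, -1.1]
grip_width: 0.088
```

>>> {"api": "servo_tool", "payload": {"plan": [1, 13, 5, 11, -0.135, 1, 14, 5, 9, -0.135, 1, 15, 5, 7, -0.135, 1, 16, 5, 5, -0.135, 1, 17, 5, 3, -0.135, 1, 17, 5, 1, -0.135, 1, 17, 5, -2, -0.135, 1, 16, 5, -4, -0.135, 1, 16, 5, -6, -0.135, 1, 15, 5, -8, -0.135]}}

```text
time: 4.05
tool_pos: [0.4191, -0.0114, 0.2586]
tcp_rot: [-0.497, 0.498, 0.502, -0.502]
ft_force: [-0.2, 0.1, -0.2]
grip_width: 0.0882
```

```bash
python3 - <<'E'
from h import *
s=r.state(); im=eyes.snapshot("wrist"); cv2.imwrite("pics/w1.png",im); print(s["tool_pos"],zang(s),s["joint_positions"].round(2))
Z=dict(jar_center=.046,jar=0,vise=0,back_stop=.012,crank_axis=.096,crank_knob=.096,jaw_way=.041)
for t,z in Z.items():
    for o in spotter.place_of(t,"wrist")[:3]:
        px=np.array(o["point"])*[512,384]; print(t,round(o["p"],2),px.round(1),atz("wrist",px,z,s).round(4))
E
```

```text
[ 0.41910383 -0.01139074  0.25859813] -3.1317592638883776 [-0.31  0.06  1.75  0.    1.33 -1.89]
jar_center 0.92 [261.4 193.9] [ 0.4526 -0.0014  0.046 ]
jar_center 0.67 [356.8 202.9] [0.4638 0.126  0.046 ]
jar 0.76 [260.5 183.7] [ 0.4516 -0.0015  0.    ]
jar 0.56 [345.8 191.1] [0.461  0.1241 0.    ]
crank_axis 0.68 [483.6 192.9] [0.4326 0.3033 0.096 ]
crank_knob 0.6 [466.5 220.5] [0.4724 0.2804 0.096 ]
jaw_way 0.58 [460.1 221.2] [0.4961 0.318  0.041 ]
```

View pics/w1.png

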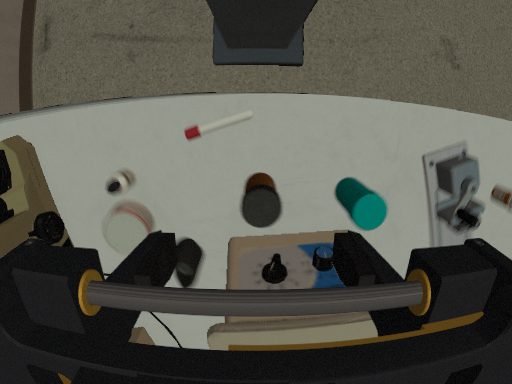

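The wrist view shows the jar cap centred at about (261,206). The centrifuge's sloped front panel starts at about row 235, with a black knob at (273,268). I'll work out the clearances.

```bash
python3 - <<'E'
from h import *
s=r.state()
im=cv2.imread("pics/w1.png")
print('cap',atz("wrist",(261.5,206),.092,s).round(4))
for px in ((230,237),(340,233),(273,268),(273,255),(323,258),(323,246)):
    print(px,[atz("wrist",px,z,s).round(3)[:2] for z in (0,.06,.1,.13,.18)])
# cap circle refine
a=im[180:235,235:290]; g=a.max(2); m=((g<75)).astype(np.uint8)
n,l,st,c=cv2.connectedComponentsWithStats(m); i=1+st[1:,4].argmax(); print(st[i],c[i]+[235,180])
# top cam cap
t=cv2.imread("pics/top0.png")[190:216,285:312]; m=(t.max(2)<75).astype(np.uint8)
n,l,st,c=cv2.connectedComponentsWithStats(m); i=1+st[1:,4].argmax(); px=c[i]+[285,190]; print(st[i],px,atz("top",px,.085).round(4))
E
```

```text
cap [ 0.4525 -0.0038  0.092 ]
(230, 237) [array([ 0.534, -0.048]), array([ 0.506, -0.043]), array([ 0.487, -0.039]), array([ 0.473, -0.037]), array([ 0.449, -0.032])]
(340, 233) [array([0.529, 0.12 ]), array([0.501, 0.101]), array([0.483, 0.088]), array([0.469, 0.078]), array([0.446, 0.061])]
(273, 268) [array([0.589, 0.018]), array([0.552, 0.014]), array([0.528, 0.011]), array([0.51 , 0.008]), array([0.48 , 0.005])]
(273, 255) [array([0.565, 0.018]), array([0.532, 0.013]), array([0.51, 0.01]), array([0.494, 0.008]), array([0.466, 0.004])]
(323, 258) [array([0.572, 0.097]), array([0.538, 0.081]), array([0.516, 0.07 ]), array([0.499, 0.062]), array([0.47 , 0.049])]
(323, 246) [array([0.551, 0.095]), array([0.52 , 0.079]), array([0.499, 0.069]), array([0.484, 0.061]), array([0.458, 0.047])]
[   7    0   39   47 1505] [260.51428571 202.8717608 ]
[  5   5  16  17 196] [297.42346939 202.61734694] [ 0.4545 -0.0041  0.085 ]
```

>>> {"api": "servo_tool", "payload": {"plan": [1, 4, 10, -17, 0, 1, 4, 10, -17, 0, 1, 0, 30, 0, 0, 1, 0, 35, 0, 0, 1, 0, 35, 0, 0, 1, 0, 35, 0, 0, 1, 0, 25, 0, 0, 1, 0, 15, 0, 0, 1, 0, 0, 0, 0, 1, 0, 0, 0, 0]}}

```text
time: 5.45
tool_pos: [0.453, -0.0043, 0.0644]
tcp_rot: [-0.499, 0.499, 0.501, -0.501]
ft_force: [0.4, -0.0, 0.4]
grip_width: 0.0882
```

```bash
python3 - <<'E'
from h import *
s=r.state(); im=eyes.snapshot("wrist"); cv2.imwrite("pics/w2.png",im); print(s["tool_pos"],zang(s),s["ft_force"])
E
```

```text
[ 0.45298899 -0.00425077  0.06435389] -3.138342091328198 [ 0.40907567 -0.01160014  0.39474778]
```

View pics/w2.png

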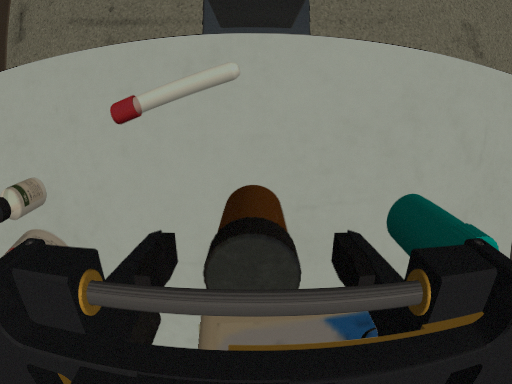

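The jar cap is centred between the fingers, at (252,262). I'll close and lift.

>>> {"api": "servo_tool", "payload": {"plan": [-1, 0, 0, 0, 0, -1, 0, 0, 0, 0, -1, 0, 0, 0, 0, -1, 0, 0, 0, 0, -1, 0, 0, 0, 0, -1, 0, 0, 0, 0, -1, 0, 0, 0, 0, -1, 0, -5, 0, 0, -1, 0, -15, 0, 0, -1, 0, -20, 0, 0], "squeeze": 25}}

```text
time: 6.5
tool_pos: [0.4521, -0.0037, 0.1039]
tcp_rot: [0.5, -0.498, -0.501, 0.501]
ft_force: [0.3, 0.2, -1.2]
grip_width: 0.0459
```

>>> {"api": "servo_tool", "payload": {"plan": [-1, 0, -33, 0, 0, -1, 0, -33, 0, 0, -1, 0, -33, 0, 0, -1, 10, -33, 0, 0, -1, 20, -33, 0, 0, -1, 30, 0, -5, -0.03, -1, 35, 0, -7, -0.03, -1, 35, 0, -7, -0.03, -1, 35, 0, -7, -0.03, -1, 35, 0, -7, -0.03]}}

```text
time: 7.5
tool_pos: [0.474, 0.1993, 0.2689]
tcp_rot: [0.46, -0.46, -0.537, 0.537]
ft_force: [0.4, -1.0, -2.2]
grip_width: 0.0461
```

```bash
python3 - <<'E'
from h import *
print(zang())
p,a=plan([.495,.318,.27],3.44-2*np.pi-zang(),6,-1)
E
```

```text
-2.986124650151321
[[-1, 19.0, np.float64(-0.2), -6.5, np.float64(-0.024)], [-1, 18.8, np.float64(-0.2), -7.0, np.float64(-0.024)], [-1, 18.7, np.float64(-0.2), -7.4, np.float64(-0.024)], [-1, 18.5, np.float64(-0.2), -7.9, np.float64(-0.024)], [-1, 18.3, np.float64(-0.2), -8.3, np.float64(-0.024)], [-1, 18.1, np.float64(-0.2), -8.7, np.float64(-0.024)]]
```

>>> {"api": "servo_tool", "payload": {"plan": [-1, 19, 0, -6, -0.024, -1, 19, 0, -7, -0.024, -1, 19, 0, -7, -0.024, -1, 18, 0, -8, -0.024, -1, 18, 0, -8, -0.024, -1, 18, 0, -9, -0.024, -1, 0, 0, 0, 0, -1, 0, 0, 0, 0, -1, 0, 0, 0, 0, -1, 0, 0, 0, 0]}}

```text
time: 8.5
tool_pos: [0.4947, 0.3153, 0.2689]
tcp_rot: [0.42, -0.421, -0.568, 0.569]
ft_force: [0.2, 0.8, -1.5]
grip_width: 0.0462
```

```bash
python3 - <<'E'
from h import *
s=r.state(); im=eyes.snapshot("wrist"); cv2.imwrite("pics/w3.png",im); print(s["tool_pos"],zang(s))
Z=dict(vise=0,back_stop=.012,crank_axis=.096,crank_knob=.096,jaw_way=.041)
for t,z in Z.items():
    for o in spotter.place_of(t,"wrist")[:2]:
        px=np.array(o["point"])*[512,384]; print(t,round(o["p"],2),px.round(1),atz("wrist",px,z,s).round(4))
E
```

```text
[0.4946795  0.31528735 0.26893944] -2.84445900244781
vise 0.64 [256.7 181.6] [0.5243 0.3288 0.    ]
crank_axis 0.95 [258.9 119.8] [0.435  0.3028 0.096 ]
crank_knob 0.71 [228.8 148.7] [0.4743 0.2808 0.096 ]
jaw_way 0.86 [252.1 169.4] [0.5005 0.3148 0.041 ]
```

View pics/w3.png

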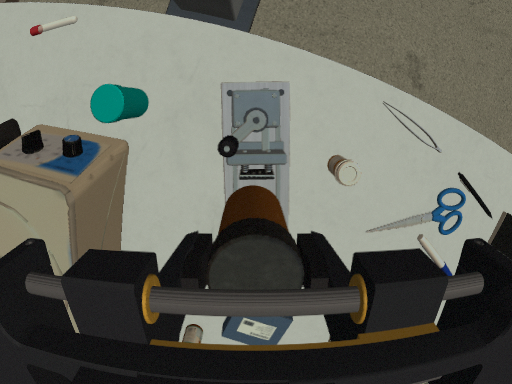

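The view shows the vise under the camera: crank hub at (256,119), knob at (228,147), and the held jar hiding the stop. I'll move 95 mm forward to see it.

>>> {"api": "servo_tool", "payload": {"plan": [-1, 0, 0, -20, 0, -1, 0, 0, -25, 0, -1, 0, 0, -25, 0, -1, 0, 0, -25, 0, -1, 0, 0, 0, 0, -1, 0, 0, 0, 0, -1, 0, 0, 0, 0, -1, 0, 0, 0, 0, -1, 0, 0, 0, 0, -1, 0, 0, 0, 0]}}

```text
time: 9.8
tool_pos: [0.5852, 0.3439, 0.2691]
tcp_rot: [-0.42, 0.42, 0.569, -0.569]
ft_force: [0.2, 0.3, -0.8]
grip_width: 0.0461
```

```bash
python3 - <<'E'
from h import *
s=r.state(); im=eyes.snapshot("wrist"); cv2.imwrite("pics/w4.png",im); print(s["tool_pos"],zang(s))
cv2.imwrite("pics/w4c.png",cv2.resize(im[20:270,130:380],(750,750))[:600])
Z=dict(vise=0,back_stop=.012,crank_axis=.096,crank_knob=.096,jaw_way=.041)
for t,z in Z.items():
    for o in spotter.place_of(t,"wrist")[:2]:
        px=np.array(o["point"])*[512,384]; print(t,round(o["p"],2),px.round(1),atz("wrist",px,z,s).round(4))
E
```

```text
[0.58524862 0.34390825 0.26909966] -2.843291062584895
vise 0.93 [256.6 114.1] [0.5227 0.3287 0.    ]
back_stop 0.76 [255.2 175.3] [0.604  0.3518 0.012 ]
crank_axis 0.72 [258.8  31.5] [0.4333 0.3027 0.096 ]
crank_knob 0.82 [227.   59.3] [0.4726 0.2798 0.096 ]
jaw_way 0.67 [254.6  97.7] [0.5027 0.3196 0.041 ]
```

View pics/w4c.png

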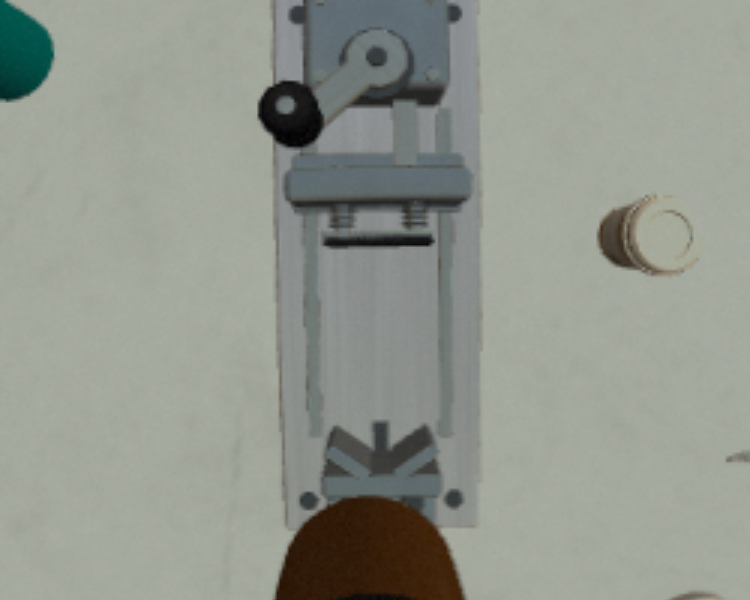

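```bash
python3 - <<'E'
from h import *
s=r.state()
f=lambda x,y,z: atz("wrist",(130+x/3,20+y/3),z,s)[:2]
P={'farL':(290,527,.012),'farR':(478,527,.012),'L1':(273,100,.012),'R1':(482,100,.012),'apex':(381,472,.06),'stopTL':(335,450,.06),'stopTR':(432,450,.06),'stopbackL':(322,478,.06),'stopbackR':(440,478,.06),'padL':(323,243,.059),'padR':(434,243,.059),'hub':(376,57,.08),'knobtop':(287,104,.117)}
W={k:f(*v) for k,v in P.items()}
mid=(W['farL']+W['farR'])/2; m1=(W['L1']+W['R1'])/2; e=(mid-m1)/np.linalg.norm(mid-m1)
print('angles',[np.arctan2(*(W[b]-W[a])[::-1]).round(4) for a,b in(('L1','farL'),('R1','farR'))],np.arctan2(e[1],e[0]), np.linalg.norm(W['farL']-W['farR']))
O=mid-.1275*e; n=np.array([-e[1],e[0]]); print('O',O,'e',e)
for k,w in W.items(): print(k,w.round(4),'vise',np.round([(w-O)@e,(w-O)@n],4))
for t,w in dict(stop=[.604,.3518],axis=[.4333,.3027],knob=[.4726,.2798],way=[.5027,.3196],vise=[.5227,.3287]).items(): print(t,np.round([(w-O)@e,(w-O)@n],4))
E
```

```text
angles [np.float64(0.3243), np.float64(0.3066)] 0.31544147817695695 0.08933808978074749
O [0.51005794 0.32479115] e [0.95065951 0.3102362 ]
farL [0.6444 0.3217] vise [ 0.1268 -0.0447]
farR [0.6181 0.407 ] vise [0.1282 0.0447]
L1 [0.4563 0.2584] vise [-0.0717 -0.0464]
R1 [0.4288 0.3471] vise [-0.0703  0.0464]
apex [0.5951 0.351 ] vise [ 0.089  -0.0014]
stopTL [0.5918 0.3304] vise [ 0.0794 -0.02  ]
stopTR [0.5801 0.3682] vise [0.08   0.0195]
stopbackL [0.6046 0.3286] vise [ 0.0911 -0.0257]
stopbackR [0.5903 0.375 ] vise [0.0919 0.0228]
padL [0.513  0.3017] vise [-0.0044 -0.0228]
padR [0.5    0.3434] vise [-0.0037  0.0208]
hub [0.4392 0.3007] vise [-0.0748 -0.0009]
knobtop [0.4712 0.2799] vise [-0.0508 -0.0307]
stop [ 0.0977 -0.0035]
axis [-0.0798  0.0028]
knob [-0.0496 -0.0312]
way [-0.0086 -0.0027]
vise [ 0.0132 -0.0002]
```

>>> {"api": "servo_tool", "payload": {"plan": [-1, 2, 0, 16, 0, -1, 2, 0, 16, 0, -1, 0, 25, 0, 0, -1, 0, 30, 0, 0, -1, 0, 35, 0, 0, -1, 0, 35, 0, 0, -1, 0, 30, 0, 0, -1, 0, 20, 0, 0, -1, 0, 10, 0, 0, -1, 0, 2, 0, 0]}}

```text
time: 11.1
tool_pos: [0.5535, 0.3382, 0.081]
tcp_rot: [0.42, -0.42, -0.568, 0.569]
ft_force: [-0.0, -0.0, -1.0]
grip_width: 0.0458
```

>>> {"api": "servo_tool", "payload": {"plan": [-1, 0, 0, 0, 0, -1, 0, 1, 0, 0, -1, 0, 1, 0, 0, -1, 0, 1, 0, 0, -1, 0, 0, 0, 0, -1, 0, 0, 0, 0, -1, 0, 0, 0, 0, -1, 0, 0, 0, 0, -1, 0, 0, 0, 0, -1, 0, 0, 0, 0]}}

```text
time: 12.1
tool_pos: [0.5537, 0.3384, 0.0787]
tcp_rot: [0.42, -0.42, -0.569, 0.569]
ft_force: [1.8, -0.3, -0.7]
grip_width: 0.0462
```

>>> {"api": "servo_tool", "payload": {"plan": [-1, 0, 0.5, -1, 0, -1, 0, 0.5, -1, 0, -1, 0, 0, -1, 0, -1, 0, 0, -1, 0, -1, 0, 0, -1, 0, -1, 0, 0, -1, 0, -1, 0, 0, -1, 0, -1, 0, 0, -1, 0, -1, 0, 0, 0, 0, -1, 0, 0, 0, 0]}}

```text
time: 13.1
tool_pos: [0.5614, 0.3407, 0.0777]
tcp_rot: [0.42, -0.42, -0.569, 0.569]
ft_force: [0.6, 0.1, -1.2]
grip_width: 0.0458
```

>>> {"api": "servo_tool", "payload": {"plan": [-1, 0, 0, -1, 0, -1, 0, 0, -1, 0, -1, 0, 0, -1, 0, -1, 0, 0, -1, 0, -1, 0, 0, 0, 0, -1, 0, 0, 0, 0, -1, 0, 0, 0, 0, -1, 0, 0, 0, 0, -1, 0, 0, 0, 0, -1, 0, 0, 0, 0]}}

```text
time: 14.1
tool_pos: [0.5652, 0.3419, 0.0777]
tcp_rot: [-0.42, 0.42, 0.569, -0.569]
ft_force: [-0.9, 0.6, -1.4]
grip_width: 0.0459
```

>>> {"api": "servo_tool", "payload": {"plan": [-1, 0, 0, -1, 0, -1, 0, 0, -1, 0, -1, 0, 0, -1, 0, -1, 0, 0, -1, 0, -1, 0, 0, 0, 0, -1, 0, 0, 0, 0, -1, 0, 0, 0, 0, -1, 0, 0, 0, 0, -1, 0, 0, 0, 0, -1, 0, 0, 0, 0]}}

```text
time: 15.1
tool_pos: [0.569, 0.343, 0.0778]
tcp_rot: [-0.42, 0.42, 0.569, -0.569]
ft_force: [-0.5, -0.1, -0.3]
grip_width: 0.0459
```

>>> {"api": "servo_tool", "payload": {"plan": [-1, 0, 0, -1, 0, -1, 0, 0, -1, 0, -1, 0, 0, -1, 0, -1, 0, 0, -1, 0, -1, 0, 0, -1, 0, -1, 0, 0, 0, 0, -1, 0, 0, 0, 0, -1, 0, 0, 0, 0, -1, 0, 0, 0, 0, -1, 0, 0, 0, 0]}}

```text
time: 16.1
tool_pos: [0.5734, 0.344, 0.0782]
tcp_rot: [0.42, -0.42, -0.568, 0.569]
ft_force: [-6.2, -5.1, 5.1]
grip_width: 0.0464
```

>>> {"api": "servo_tool", "payload": {"plan": [-1, -0.5, 0, 1, 0, -1, -0.5, 1, 0, 0, -1, 0, 1, 0, 0, -1, 0, 0, 0, 0, -1, 0, 0, 0, 0, -0.2, 0, 0, 0, 0, 0.3, 0, 0, 0, 0, 1, 0, 0, 0, 0, 1, 0, 0, 0, 0, 1, 0, 0, 0, 0]}}

```text
time: 17.1
tool_pos: [0.5733, 0.3433, 0.0756]
tcp_rot: [-0.42, 0.42, 0.569, -0.569]
ft_force: [0.4, -0.5, -0.0]
grip_width: 0.076
```

```bash
python3 - <<'E'
from h import *
s=r.state(); print(s["ft_force"],s["grip_width"],s["tool_pos"])
p,a=plan([.573,.344,.20],0,5,1)
E
```

```text
[ 0.36303811 -0.51696657 -0.0318738 ] 0.0760234319419422 [0.57328057 0.34326116 0.07556229]
[[1, 0.2, np.float64(-24.9), 0.0, 0.0], [1, 0.2, np.float64(-24.9), 0.0, 0.0], [1, 0.2, np.float64(-24.9), 0.0, 0.0], [1, 0.2, np.float64(-24.9), 0.0, 0.0], [1, 0.2, np.float64(-24.9), 0.0, 0.0]]
```

The stop gave clear contact at about (0.573, 0.344), and the jar is released there. I'll rise and go above the knob.

>>> {"api": "servo_tool", "payload": {"plan": [1, 0, -15, 0, 0, 1, 0, -30, 0, 0, 1, 0, -35, 0, 0, 1, 0, -35, 0, 0, 1, -8, 0, 25, 0, 1, -8, 0, 30, 0, 1, -8, 0, 30, 0, 1, -7, 0, 30, 0, 1, 0, 0, 0, 0, 1, 0, 0, 0, 0]}}

```text
time: 18.1
tool_pos: [0.4729, 0.28, 0.1921]
tcp_rot: [-0.42, 0.421, 0.569, -0.568]
ft_force: [0.6, 0.0, 1.4]
grip_width: 0.0881
```

```bash
python3 - <<'E'
from h import *
s=r.state(); im=eyes.snapshot("wrist"); cv2.imwrite("pics/w5.png",im); print(s["tool_pos"],zang(s))
for t,z in dict(crank_axis=.096,crank_knob=.096,jar_center=.058,jar=.012,jaw_way=.041).items():
    for o in spotter.place_of(t,"wrist")[:2]:
        px=np.array(o["point"])*[512,384]; print(t,round(o["p"],2),px.round(1),atz("wrist",px,z,s).round(4))
E
```

```text
[0.47286545 0.28000414 0.19211958] -2.8435892987826197
crank_axis 0.85 [291.9 162.4] [0.4358 0.302  0.096 ]
crank_knob 0.56 [252.4 197.1] [0.4745 0.2794 0.096 ]
jar_center 0.56 [114.2 132.5] [0.462  0.1288 0.058 ]
jar 0.7 [130.7 126.3] [0.4598 0.1273 0.012 ]
jar 0.65 [280.4 258.8] [0.5677 0.3443 0.012 ]
jaw_way 0.94 [280.3 215.8] [0.5027 0.3192 0.041 ]
```

View pics/w5.png

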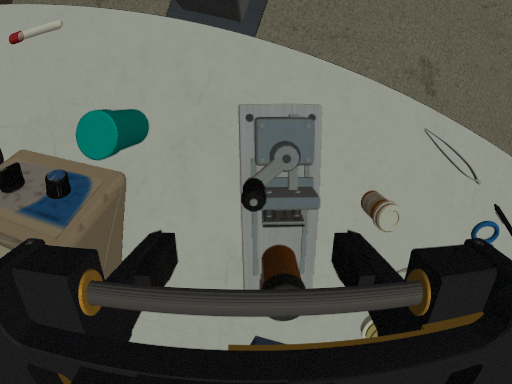

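Brown jar stands upright at the stop (280,280). The knob is at (254,193) and the hub at (287,156). I'll descend on the knob and grip it.

>>> {"api": "servo_tool", "payload": {"plan": [1, 0, 20, 0, 0, 1, 0, 30, 0, 0, 1, 0, 30, 0, 0, 1, 0, 20, 0, 0, 1, 0, 7, 0, 0, 1, 0, 0, 0, 0, -1, 0, 0, 0, 0, -1, 0, 0, 0, 0, -1, 0, 0, 0, 0, -1, 0, 0, 0, 0], "squeeze": 40}}

```text
time: 19.4
tool_pos: [0.4725, 0.2799, 0.0842]
tcp_rot: [-0.42, 0.42, 0.569, -0.568]
ft_force: [0.7, -0.3, 0.0]
grip_width: 0.0583
```

>>> {"api": "servo_tool", "payload": {"plan": [-1, 0, 0, 0, 0, -1, 0, 0, 0, 0, -1, 0, 0, 0, 0, -1, 0, 0, 0, 0, -1, 0, 0, 0, 0, -1, 0, 0, 0, 0, -1, 0, 0, 0, 0, -1, 0, 0, 0, 0, -1, 0, 0, 0, 0, -1, 0, 0, 0, 0]}}

```text
time: 20.4
tool_pos: [0.4726, 0.2794, 0.0837]
tcp_rot: [0.42, -0.42, -0.569, 0.569]
ft_force: [1.7, -5.3, 0.2]
grip_width: 0.0189
```

```bash
cat >> h.py <<'E'
def circ(C,step,n,R_=.040):
    "rows along crank circle, clockwise, in tool x,z mm, from the present angle"
    s=r.state(); a=zang(s); z=np.array([np.cos(a),np.sin(a)]); x=np.array([z[1],-z[0]])
    v=np.array(s["tool_pos"])[:2]-C; th=np.arctan2(v[1],v[0]); F=np.array(s["ft_force"])[:2]
    t=np.array([np.sin(th),-np.cos(th)]); u=v/np.linalg.norm(v)
    print('th',th.round(3),'rad',np.linalg.norm(v).round(4),'F resist',(-F@t).round(2),'F radial',(F@u).round(2))
    p=np.array(s["tool_pos"])[:2]; out=[]
    for i in range(n):
        th-=step; g=np.array(C)+R_*np.array([np.cos(th),np.sin(th)]); d=(g-p)*1e3; p=g
        out.append((round(float(d@x),1),round(float(d@z),1)))
    print(out)
E
python3 - <<'E'
from h import *
s=r.state();print(s["tool_pos"],s["grip_width"],s["ft_force"]); circ([.4375,.3005],.15,10)
E
```

```text
[0.47256097 0.27940953 0.08372573] 0.01890077642328743 [ 1.72444819 -5.26994588  0.16572998]
th -0.542 rad 0.0409 F resist -3.63 F radial 4.19
[(-3.0, 5.4), (-2.9, 5.2), (-2.1, 5.6), (-1.2, 5.9), (-0.3, 6.0), (0.6, 6.0), (1.4, 5.8), (2.3, 5.5), (3.1, 5.1), (3.8, 4.6)]
```

>>> {"api": "servo_tool", "payload": {"plan": [-1, -3, 0, 5.4, 0, -1, -2.9, 0, 5.2, 0, -1, -2.1, 0, 5.6, 0, -1, -1.2, 0, 5.9, 0, -1, -0.3, 0, 6, 0, -1, 0.6, 0, 6, 0, -1, 0, 0, 0, 0, -1, 0, 0, 0, 0, -1, 0, 0, 0, 0, -1, 0, 0, 0, 0]}}

```text
time: 21.4
tool_pos: [0.4431, 0.2603, 0.0837]
tcp_rot: [0.419, -0.421, -0.569, 0.569]
ft_force: [5.7, -9.3, -1.9]
grip_width: 0.0195
```

```bash
python3 - <<'E'
from h import *
s=r.state();print(s["tool_pos"],s["grip_width"],s["ft_force"]); circ([.4375,.3005],.16,10)
E
```

```text
[0.44306196 0.26032932 0.08374589] 0.019454401584874145 [ 5.69331625 -9.33612836 -1.85834591]
th -1.433 rad 0.0406 F resist 4.36 F radial 10.03
[(2.1, 6.1), (2.5, 5.9), (3.4, 5.4), (4.2, 4.8), (4.9, 4.1), (5.5, 3.2), (6.0, 2.3), (6.3, 1.3), (6.4, 0.3), (6.4, -0.7)]
```

```bash
sed -i 's|p=np.array(s\["tool_pos"\])\[:2\]; out=\[\]|p=np.array(s["tool_pos"])[:2]-F/7000; out=[]|' h.py; python3 - <<'E'
from h import *
circ([.4373,.2993],.16,10)
E
```

```text
th -1.424 rad 0.0394 F resist 4.27 F radial 10.07
[(-0.6, 5.9), (2.4, 5.9), (3.3, 5.4), (4.2, 4.8), (4.9, 4.1), (5.5, 3.3), (5.9, 2.4), (6.2, 1.4), (6.4, 0.4), (6.4, -0.6)]
```

>>> {"api": "servo_tool", "payload": {"plan": [-1, -0.6, 0, 5.9, 0, -1, 2.4, 0, 5.9, 0, -1, 3.3, 0, 5.4, 0, -1, 4.2, 0, 4.8, 0, -1, 4.9, 0, 4.1, 0, -1, 5.5, 0, 3.3, 0, -1, 5.9, 0, 2.4, 0, -1, 6.2, 0, 1.4, 0, -1, 0, 0, 0, 0, -1, 0, 0, 0, 0]}}

```text
time: 22.4
tool_pos: [0.4021, 0.2824, 0.0838]
tcp_rot: [-0.42, 0.421, 0.57, -0.568]
ft_force: [6.2, 0.6, -4.6]
grip_width: 0.0192
```

```bash
python3 - <<'E'
from h import *
s=r.state();print(s["tool_pos"],s["grip_width"],s["ft_force"]); circ([.4373,.2993],.16,10)
E
```

```text
[0.40208818 0.28244808 0.0837689 ] 0.019152497116955762 [ 6.17279859  0.56933253 -4.62526031]
th -2.695 rad 0.039 F resist 2.15 F radial -5.81
[(6.1, 0.5), (6.4, -0.6), (6.2, -1.6), (5.9, -2.6), (5.4, -3.5), (4.8, -4.3), (4.0, -5.0), (3.2, -5.6), (2.2, -6.0), (1.3, -6.3)]
```

```bash
python3 - <<'E'
from h import *
from scipy.optimize import least_squares
P=np.array([[.4726,.2794],[.4431,.2603],[.4021,.2824]])
f=least_squares(lambda c:np.hypot(*(P-c).T)-.04,[.437,.3]); print(f.x,f.fun)
circ(f.x,.16,10)
E
```

```text
[0.43815013 0.29990985] [ 9.29854013e-05 -8.20649602e-05  7.75105091e-05]
th -2.691 rad 0.0401 F resist 2.18 F radial -5.8
[(6.2, -0.5), (6.4, -0.6), (6.2, -1.6), (5.9, -2.5), (5.4, -3.4), (4.8, -4.2), (4.0, -5.0), (3.2, -5.5), (2.3, -6.0), (1.3, -6.3)]
```

>>> {"api": "servo_tool", "payload": {"plan": [-1, 6.2, 0, -0.5, 0, -1, 6.4, 0, -0.6, 0, -1, 6.2, 0, -1.6, 0, -1, 5.9, 0, -2.5, 0, -1, 5.4, 0, -3.4, 0, -1, 4.8, 0, -4.2, 0, -1, 4, 0, -5, 0, -1, 3.2, 0, -5.5, 0, -1, 0, 0, 0, 0, -1, 0, 0, 0, 0]}}

```text
time: 23.4
tool_pos: [0.4108, 0.329, 0.0837]
tcp_rot: [0.42, -0.42, -0.568, 0.569]
ft_force: [-0.8, -2.8, 0.6]
grip_width: 0.0195
```

```bash
python3 - <<'E'
from h import *
s=r.state();print(s["tool_pos"],s["grip_width"],s["ft_force"]); circ([.43815,.2999],.16,10)
E
```

```text
[0.41080566 0.32896843 0.08365069] 0.019463097688879764 [-0.75971349 -2.81311523  0.62284024]
th 2.326 rad 0.0399 F resist 2.48 F radial -1.53
[(2.1, -5.7), (1.4, -6.2), (0.4, -6.4), (-0.7, -6.4), (-1.7, -6.2), (-2.6, -5.8), (-3.5, -5.3), (-4.3, -4.7), (-5.0, -4.0), (-5.6, -3.1)]
```

>>> {"api": "servo_tool", "payload": {"plan": [-1, 2.1, 0, -5.7, 0, -1, 1.4, 0, -6.2, 0, -1, 0.4, 0, -6.4, 0, -1, -0.7, 0, -6.4, 0, -1, -1.7, 0, -6.2, 0, -1, -2.6, 0, -5.8, 0, -1, -3.5, 0, -5.3, 0, -1, -4.3, 0, -4.7, 0, -1, 0, 0, 0, 0, -1, 0, 0, 0, 0]}}

```text
time: 24.4
tool_pos: [0.4578, 0.3347, 0.0837]
tcp_rot: [-0.421, 0.42, 0.569, -0.569]
ft_force: [-4.2, 1.8, 2.9]
grip_width: 0.0193
```

```bash
python3 - <<'E'
from h import *
s=r.state();print(s["tool_pos"],s["grip_width"],s["ft_force"]); circ([.43815,.2999],.16,10)
E
```

```text
[0.457836   0.33474664 0.08370895] 0.019276218277289002 [-4.23278538  1.81362964  2.86284534]
th 1.057 rad 0.04 F resist 4.58 F radial -0.5
[(-4.6, -3.5), (-5.6, -3.2), (-6.0, -2.2), (-6.3, -1.3), (-6.4, -0.2), (-6.3, 0.8), (-6.1, 1.8), (-5.8, 2.7), (-5.3, 3.6), (-4.6, 4.4)]
```

>>> {"api": "servo_tool", "payload": {"plan": [-1, -4.6, 0, -3.5, 0, -1, -5.6, 0, -3.2, 0, -1, -6, 0, -2.2, 0, -1, -6.3, 0, -1.3, 0, -1, -6.4, 0, -0.2, 0, -1, -6.3, 0, 0.8, 0, -1, -6.1, 0, 1.8, 0, -1, -5.8, 0, 2.7, 0, -1, 0, 0, 0, 0, -1, 0, 0, 0, 0]}}

```text
time: 25.4
tool_pos: [0.4773, 0.2911, 0.0838]
tcp_rot: [-0.42, 0.42, 0.569, -0.568]
ft_force: [0.2, 3.8, -1.5]
grip_width: 0.0193
```

```bash
python3 - <<'E'
from h import *
s=r.state();print(s["tool_pos"],s["grip_width"],s["ft_force"]); circ([.43815,.2999],.12,10)
im=eyes.snapshot("wrist"); cv2.imwrite("pics/w6.png",im); cv2.imwrite("pics/w6c.png",cv2.resize(im[130:330,150:400],(750,600)))
E
```

```text
[0.47734533 0.29114111 0.0837663 ] 0.01934696962681395 [ 0.17820435  3.79485842 -1.51886265]
th -0.22 rad 0.0402 F resist 3.74 F radial -0.65
[(-3.4, 2.6), (-3.7, 3.1), (-3.3, 3.5), (-2.8, 3.9), (-2.4, 4.2), (-1.8, 4.4), (-1.3, 4.6), (-0.7, 4.7), (-0.2, 4.8), (0.4, 4.8)]
```

View pics/w6c.png

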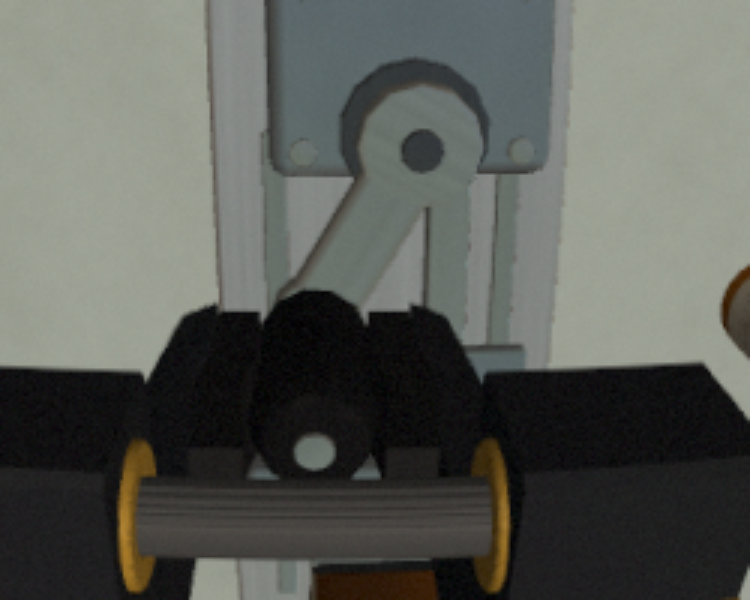

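The jaw has advanced, but the gripper hides the pad. From here I'll take short steps, averaging the force at each halt.

```bash
cat >> h.py <<'E'
C=[.43815,.2999]
def halt(step,n,k=4):
    L=[]
    for i in range(k):
        eyes.snapshot("wrist"); s=r.state(); v=np.array(s["tool_pos"])[:2]-C; th=np.arctan2(v[1],v[0]); F=np.array(s["ft_force"])[:2]
        L.append([-F@[np.sin(th),-np.cos(th)],F@[np.cos(th),np.sin(th)]])
    print('mean resist, radial',np.mean(L,0).round(2),'sd',np.std(L,0).round(2),'t',s["time"]); circ(C,step,n)
E
python3 -c "
from h import *
halt(.12,6)"
```

```text
mean resist, radial [ 4.48 -0.31] sd [0.28 0.72] t 25.65
th -0.221 rad 0.0401 F resist 4.71 F radial 0.39
[(-3.4, 2.4), (-3.7, 3.1), (-3.3, 3.5), (-2.8, 3.9), (-2.3, 4.2), (-1.8, 4.4)]
```

>>> {"api": "servo_tool", "payload": {"plan": [-1, -3.4, 0, 2.4, 0, -1, -3.7, 0, 3.1, 0, -1, -3.3, 0, 3.5, 0, -1, -2.8, 0, 3.9, 0, -1, -2.3, 0, 4.2, 0, -1, -1.8, 0, 4.4, 0, -1, 0, 0, 0, 0, -1, 0, 0, 0, 0, -1, 0, 0, 0, 0, -1, 0, 0, 0, 0]}}

```text
time: 26.65
tool_pos: [0.4621, 0.2678, 0.0838]
tcp_rot: [-0.42, 0.42, 0.569, -0.569]
ft_force: [5.7, 1.4, -4.2]
grip_width: 0.0192
```

```bash
python3 -c "
from h import *
halt(.1,5)"
```

```text
mean resist, radial [4.71 1.48] sd [0.38 0.53] t 26.85
th -0.93 rad 0.0401 F resist 4.51 F radial 1.07
[(-1.0, 3.2), (-0.8, 3.9), (-0.4, 4.0), (0.0, 4.0), (0.4, 4.0)]
```

>>> {"api": "servo_tool", "payload": {"plan": [-1, -1, 0, 3.2, 0, -1, -0.8, 0, 3.9, 0, -1, -0.4, 0, 4, 0, -1, 0, 0, 4, 0, -1, 0.4, 0, 4, 0, -1, 0, 0, 0, 0, -1, 0, 0, 0, 0, -1, 0, 0, 0, 0, -1, 0, 0, 0, 0, -1, 0, 0, 0, 0]}}

```text
time: 27.85
tool_pos: [0.4443, 0.2603, 0.0838]
tcp_rot: [-0.42, 0.42, 0.569, -0.569]
ft_force: [5.1, -1.2, -3.0]
grip_width: 0.0193
```

```bash
python3 -c "
from h import *
halt(.1,4)"
```

```text
mean resist, radial [5.4  1.19] sd [0.33 0.25] t 28.05
th -1.416 rad 0.0401 F resist 5.35 F radial 0.86
[(0.6, 3.2), (1.2, 3.8), (1.5, 3.7), (1.9, 3.5)]
```

>>> {"api": "servo_tool", "payload": {"plan": [-1, 0.6, 0, 3.2, 0, -1, 1.2, 0, 3.8, 0, -1, 1.5, 0, 3.7, 0, -1, 0, 0, 0, 0, -1, 0, 0, 0, 0, -1, 0, 0, 0, 0, -1, 0, 0, 0, 0, -1, 0, 0, 0, 0, -1, 0, 0, 0, 0, -1, 0, 0, 0, 0]}}

```text
time: 29.05
tool_pos: [0.4334, 0.2601, 0.0838]
tcp_rot: [-0.42, 0.421, 0.569, -0.569]
ft_force: [6.2, -1.9, -4.7]
grip_width: 0.0195
```

```bash
python3 -c "
from h import *
halt(.1,4)"
```

```text
mean resist, radial [6.7  0.54] sd [0.28 0.29] t 29.25
th -1.69 rad 0.0401 F resist 7.12 F radial 0.53
[(1.4, 2.6), (2.2, 3.4), (2.5, 3.1), (2.8, 2.9)]
```

>>> {"api": "servo_tool", "payload": {"plan": [-1, 1.4, 0, 2.6, 0, -1, 2.2, 0, 3.4, 0, -1, 2.5, 0, 3.1, 0, -1, 0, 0, 0, 0, -1, 0, 0, 0, 0, -1, 0, 0, 0, 0, -1, 0, 0, 0, 0, -1, 0, 0, 0, 0, -1, 0, 0, 0, 0, -1, 0, 0, 0, 0]}}

```text
time: 30.25
tool_pos: [0.4229, 0.2629, 0.0838]
tcp_rot: [0.42, -0.421, -0.569, 0.569]
ft_force: [6.2, -4.1, -3.4]
grip_width: 0.0191
```

```bash
python3 -c "
from h import *
halt(.1,4)"
```

```text
mean resist, radial [7.43 1.4 ] sd [0.68 0.37] t 30.45
th -1.963 rad 0.04 F resist 8.0 F radial 1.13
[(1.8, 2.2), (3.0, 2.7), (3.2, 2.4), (3.4, 2.0)]
```

>>> {"api": "servo_tool", "payload": {"plan": [-1, 1.8, 0, 2.2, 0, -1, 3, 0, 2.7, 0, -1, 3.2, 0, 2.4, 0, -1, 0, 0, 0, 0, -1, 0, 0, 0, 0, -1, 0, 0, 0, 0, -1, 0, 0, 0, 0, -1, 0, 0, 0, 0, -1, 0, 0, 0, 0, -1, 0, 0, 0, 0]}}

```text
time: 31.45
tool_pos: [0.4135, 0.2683, 0.0838]
tcp_rot: [0.419, -0.421, -0.569, 0.569]
ft_force: [5.5, -5.4, -4.6]
grip_width: 0.0195
```

```bash
python3 -c "
from h import *
halt(.1,4)"
```

```text
mean resist, radial [ 7.98 -0.31] sd [0.17 0.36] t 31.65
th -2.233 rad 0.04 F resist 7.93 F radial 0.3
[(2.4, 1.5), (3.6, 1.8), (3.7, 1.4), (3.9, 1.0)]
```

Resistance has risen steadily since about 7.3 rad turned, so the pad has taken hold. I'll release and look at the pad directly.

>>> {"api": "servo_tool", "payload": {"plan": [0, 0, 0, 0, 0, 0, 0, 0, 0, 0, 0, 0, 0, 0, 0, 0, 0, 0, 0, 0, 0, 0, -15, 0, 0, 0, 0, -30, 0, 0, 0, 0, -35, 0, 0, 0, 0, -30, -20, 0, 0, 3, -15, -35, 0, 0, 3, 0, -35, 0]}}

```text
time: 32.65
tool_pos: [0.4988, 0.3022, 0.2117]
tcp_rot: [-0.419, 0.421, 0.57, -0.567]
ft_force: [0.7, 0.3, 0.2]
grip_width: 0.044
```

>>> {"api": "servo_tool", "payload": {"plan": [0, 6, 0, -35, 0, 0, 6, 0, -35, 0, 0, 6, 0, -35, 0, 0, 3, 0, -20, 0, 0, 0, 0, 0, 0, 0, 0, 0, 0, 0, 0, 0, 0, 0, 0, 0, 0, 0, 0, 0, 0, 0, 0, 0, 0, 0, 0, 0, 0, 0]}}

```text
time: 33.65
tool_pos: [0.6103, 0.3581, 0.2091]
tcp_rot: [-0.42, 0.42, 0.569, -0.569]
ft_force: [-0.4, -0.8, 0.3]
grip_width: 0.0439
```

```bash
python3 - <<'E'
from h import *
s=r.state(); im=eyes.snapshot("wrist"); cv2.imwrite("pics/w7.png",im); print(s["tool_pos"],zang(s),s["grip_width"])
old=cv2.imread("pics/w4.png")[70:110,205:305]
a=cv2.resize(im[60:220,195:315],(450,600),interpolation=cv2.INTER_CUBIC)
o=cv2.copyMakeBorder(cv2.resize(old,(350,140),interpolation=cv2.INTER_CUBIC),0,460,0,0,cv2.BORDER_CONSTANT)
cv2.imwrite("pics/w7c.png",np.hstack([a,o]))
E
```

```text
[0.61029787 0.35813695 0.20910451] -2.843377538152121 0.04389198911238177
```

View pics/w7c.png

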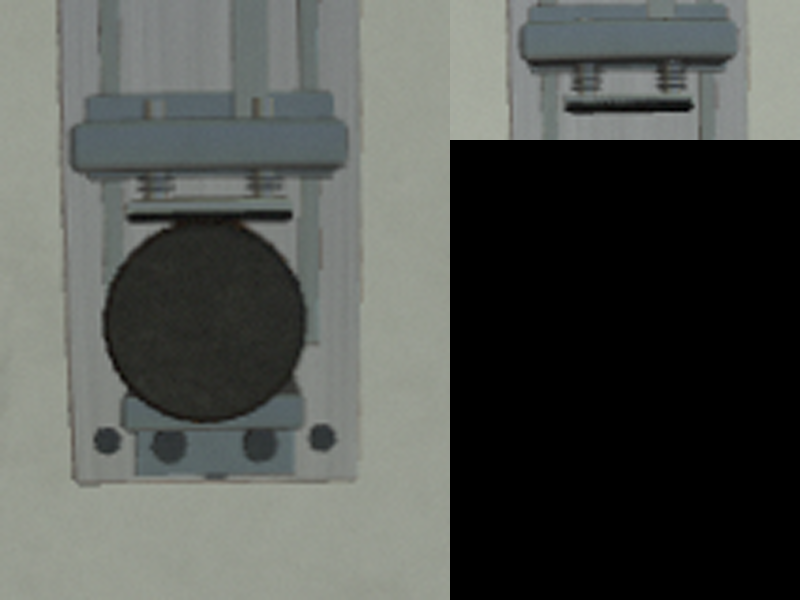

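The pins stick out behind the jaw and the pad lies on the jar, so it is partly pressed in. I'll measure that numerically against the free state in w4.

```bash
python3 - <<'E'
from h import *
e=np.array([np.cos(.31),np.sin(.31)]); O=np.array([.5101,.3248])
S={'w4':dict(tool_pos=[.58525,.34391,.2691],tcp_rot=[-.42,.42,.569,-.569]),'w7':dict(tool_pos=[.6103,.35814,.2091],tcp_rot=[-.42,.42,.569,-.569])}
box={'w4':(246,260,70,106),'w7':(240,258,78,122)}
for k,s in S.items():
    s["tcp_rot"]=np.array(s["tcp_rot"])/np.linalg.norm(s["tcp_rot"])
    c,_=ray("wrist",(255,190),s); print(k,'cam x',((c[:2]-O)@e).round(4),c[2].round(3))
    x0,x1,y0,y1=box[k]; g=cv2.cvtColor(cv2.imread(f"pics/{k}.png"),6).astype(float)
    pr=g[y0:y1,x0:x1].mean(1); xm=(x0+x1)/2
    for y,v in zip(range(y0,y1),pr): print(y,round(v),round(((atz("wrist",(xm,y),.059,s)[:2]-O)@e)*1e3,1),end=' | ')
    print()
E
```

```text
w4 cam x 0.0019 0.416
70 137 -41.6 | 71 112 -40.4 | 72 105 -39.2 | 73 106 -38.0 | 74 106 -36.8 | 75 94 -35.5 | 76 105 -34.3 | 77 106 -33.1 | 78 105 -31.9 | 79 105 -30.7 | 80 105 -29.5 | 81 104 -28.3 | 82 104 -27.1 | 83 104 -25.9 | 84 101 -24.7 | 85 89 -23.5 | 86 59 -22.3 | 87 36 -21.0 | 88 58 -19.8 | 89 83 -18.6 | 90 107 -17.4 | 91 133 -16.2 | 92 130 -15.0 | 93 132 -13.8 | 94 134 -12.6 | 95 131 -11.4 | 96 135 -10.2 | 97 114 -9.0 | 98 88 -7.8 | 99 48 -6.6 | 100 22 -5.4 | 101 17 -4.2 | 102 106 -3.0 | 103 140 -1.8 | 104 141 -0.6 | 105 141 0.6 | 
w7 cam x 0.0301 0.356
78 128 1.9 | 79 128 2.9 | 80 128 3.9 | 81 128 4.9 | 82 127 5.9 | 83 128 7.0 | 84 111 8.0 | 85 96 9.0 | 86 96 10.0 | 87 96 11.0 | 88 96 12.0 | 89 96 13.0 | 90 96 14.0 | 91 82 15.0 | 92 94 16.0 | 93 96 17.0 | 94 96 18.0 | 95 96 19.0 | 96 96 20.0 | 97 96 21.0 | 98 96 22.0 | 99 96 23.0 | 100 96 24.0 | 101 96 25.0 | 102 95 26.0 | 103 86 27.0 | 104 70 27.9 | 105 62 28.9 | 106 89 29.9 | 107 102 30.9 | 108 129 31.9 | 109 127 32.9 | 110 126 33.9 | 111 129 34.9 | 112 102 35.9 | 113 94 36.9 | 114 112 37.9 | 115 107 38.9 | 116 61 39.9 | 117 22 40.9 | 118 23 41.9 | 119 28 42.9 | 120 34 43.9 | 121 35 44.9 |
```

The pad is pressed in about 3.5 mm, which agrees with contact at about 7.35 rad by force. It needs about 1.5 mm more, or roughly 0.24 rad, so I'll re-grip the knob.

>>> {"api": "servo_tool", "payload": {"plan": [0.2, -3, 0, 20, 0, 0.2, -4, 0, 32, 0, 0.2, -5, 0, 34, 0, 0.2, -5, 0, 34, 0, 0.2, -5, 0, 34, 0, 0.2, -3, 0, 32, 0, 0.2, -3, 0, 28, 0, 0.2, 0, 20, 0, 0, 0.2, 0, 20, 0, 0, 0.2, 0, 0, 0, 0]}}

```text
time: 34.7
tool_pos: [0.4131, 0.2681, 0.1671]
tcp_rot: [0.421, -0.419, -0.568, 0.57]
ft_force: [0.6, -0.4, 0.1]
grip_width: 0.0527
```

```bash
python3 - <<'E'
from h import *
s=r.state(); print(s["tool_pos"]); plan([.4135,.2683,.0838],0,1,0)
E
```

```text
[0.41306223 0.26812852 0.16713698]
[[0, 0.0, np.float64(83.3), -0.5, 0.0]]
```

>>> {"api": "servo_tool", "payload": {"plan": [0.2, 0, 20, 0, 0, 0.2, 0, 30, 0, 0, 0.2, 0, 25, 0, 0, 0.2, 0, 8, 0, 0, -1, 0, 0, 0, 0, -1, 0, 0, 0, 0, -1, 0, 0, 0, 0, -1, 0, 0, 0, 0, -1, 0, 0, 0, 0, -1, 0, 0, 0, 0]}}

```text
time: 35.7
tool_pos: [0.4146, 0.2685, 0.0864]
tcp_rot: [-0.42, 0.42, 0.569, -0.568]
ft_force: [-0.4, -2.4, 6.3]
grip_width: 0.0195
```

```bash
python3 -c "
from h import *
print(r.state()['grip_width']); halt(.08,3,2)"
```

```text
0.019473768154628174
mean resist, radial [1.29 2.04] sd [0.34 0.45] t 35.8
th -2.215 rad 0.0392 F resist 0.95 F radial 1.58
[(1.9, 2.5), (2.8, 1.6), (2.9, 1.3)]
```

>>> {"api": "servo_tool", "payload": {"plan": [-1, 1.9, 0, 2.5, 0, -1, 2.8, 0, 1.6, 0, -1, 2.9, 0, 1.3, 0, -1, 1.5, 0, 0.5, 0, -1, 0, 0, 0, 0, -1, 0, 0, 0, 0, -1, 0, 0, 0, 0, -1, 0, 0, 0, 0, -1, 0, 0, 0, 0, -1, 0, 0, 0, 0]}}

```text
time: 36.8
tool_pos: [0.4079, 0.275, 0.0865]
tcp_rot: [-0.419, 0.422, 0.57, -0.568]
ft_force: [8.1, -5.9, 0.2]
grip_width: 0.0195
```

```bash
python3 -c "
from h import *
halt(.05,3,4)"
```

```text
mean resist, radial [10.27 -2.26] sd [0.43 0.49] t 37.0
th -2.453 rad 0.0392 F resist 10.96 F radial -2.74
[(0.2, 0.5), (1.9, 0.6), (1.9, 0.5)]
```

Resistance at halt is now 10.3 N, about 5 N over the free value. I'll release and check the pad from the same spot.

>>> {"api": "servo_tool", "payload": {"plan": [0, 0, 0, 0, 0, 0, 0, 0, 0, 0, 0, 0, 0, 0, 0, 0, 0, 0, 0, 0, 0, 0, -15, 0, 0, 0, 0, -30, 0, 0, 0, 0, -35, 0, 0, 0, 0, -30, -20, 0, 0, 3, -12, -35, 0, 0, 3, 0, -35, 0]}}

```text
time: 38.0
tool_pos: [0.4916, 0.3085, 0.2103]
tcp_rot: [-0.419, 0.421, 0.57, -0.567]
ft_force: [1.3, 0.6, -0.0]
grip_width: 0.044
```

>>> {"api": "servo_tool", "payload": {"plan": [0, 4, 0, -35, 0, 0, 5, 0, -35, 0, 0, 4, 0, -35, 0, 0, 1, 0, -24, 0, 0, 0, 0, 0, 0, 0, 0, 0, 0, 0, 0, 0, 0, 0, 0, 0, 0, 0, 0, 0, 0, 0, 0, 0, 0, 0, 0, 0, 0, 0]}}

```text
time: 39.0
tool_pos: [0.6091, 0.3589, 0.2082]
tcp_rot: [-0.42, 0.42, 0.569, -0.569]
ft_force: [0.8, 1.0, -0.1]
grip_width: 0.0438
```

```bash
python3 - <<'E'
from h import *
e=np.array([np.cos(.31),np.sin(.31)]); O=np.array([.5101,.3248])
s=r.state(); im=eyes.snapshot("wrist"); cv2.imwrite("pics/w8.png",im); print(s["tool_pos"],s["grip_width"],s["ft_force"])
cv2.imwrite("pics/w8c.png",cv2.resize(im[20:240,130:420],(790,600)))
g=cv2.cvtColor(im,6).astype(float)
for y in range(80,128): print(y,round(g[y,240:258].mean()),round(((atz("wrist",(249,y),.059,s)[:2]-O)@e)*1e3,1),end=' | ')
E
```

```text
[0.60909303 0.35894266 0.2081548 ] 0.043831761649863035 [ 0.75784811  1.01990166 -0.14518463]
80 126 3.2 | 81 126 4.2 | 82 126 5.2 | 83 127 6.2 | 84 126 7.2 | 85 127 8.2 | 86 101 9.2 | 87 97 10.2 | 88 96 11.2 | 89 97 12.2 | 90 96 13.2 | 91 97 14.2 | 92 96 15.2 | 93 91 16.2 | 94 86 17.2 | 95 96 18.2 | 96 96 19.1 | 97 97 20.1 | 98 97 21.1 | 99 96 22.1 | 100 96 23.1 | 101 96 24.1 | 102 96 25.1 | 103 96 26.1 | 104 95 27.1 | 105 88 28.1 | 106 75 29.1 | 107 69 30.1 | 108 77 31.1 | 109 105 32.1 | 110 125 33.1 | 111 128 34.1 | 112 130 35.1 | 113 80 36.1 | 114 84 37.1 | 115 108 38.0 | 116 57 39.0 | 117 43 40.0 | 118 22 41.0 | 119 22 42.0 | 120 25 43.0 | 121 30 44.0 | 122 33 45.0 | 123 38 46.0 | 124 40 47.0 | 125 40 48.0 | 126 40 49.0 | 127 40 50.0 |
```

View pics/w8c.png

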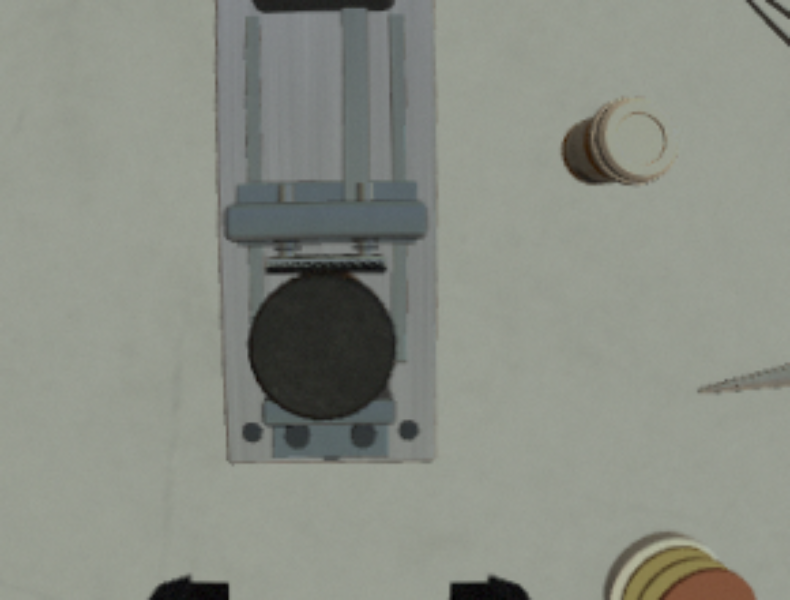

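```bash
python3 -c "
from h import *
print(r.finish_job(), r.state()['time'])"
```

```text
the job is handed in; nothing more can be done
the job is handed in; nothing more can be done
```

The brown jar stands upright in the vise, and the jaw holds it against the V stop with the pad pressed in about half-way. I handed the job in at about 39 s. The arm was clear of everything, and I moved nothing else on the bench.

- **Seating:** I held the jar by its cap and slid it along the plate until the stop pushed back with about 8 N. I then backed off 1 mm, lowered it and let go.
- **Winding:** I turned the crank clockwise about 8.2 rad (1.3 turns) by its knob. At 8.0 rad I let go to look at the pad, then gripped the knob again for the last 0.24 rad.
- **Force check:** the resistance at a halt rose from about 4.5–5 N with the pad free to 10.3 N at the end, close to the 4–5 N rise expected at half-way.
- **Picture check:** the last wrist picture showed the jar upright against the stop and the gripper clear.
- **Where the checks differ:** that picture puts the pad 5–6 mm in out of 10, depending on which edges I compare. The extra travel also read 1.8 to 2.6 mm there, against the 1.5 mm the last turn should give. I take the pad to be about half-way in, known to roughly 1 mm.

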